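Sweep the spent hardness specimens into the scrap pan

ROBOT

A 7-joint arm with a two-finger parallel gripper is mounted at the origin on the work surface. World frame = base frame: x ahead of the robot, y to its left, z up, the work surface at z = 0. Lengths are in m, angles in rad, forces in N, time in s.
With the tool pointing down it reaches from about 0.425 to 0.825 m from the base axis. Payload 3.6 kg.
Tool frame: the origin (TCP) lies at the very end of the fingers, on their centre line; the grasp point (between the pads) lies 19 mm behind it; x points along the fingers, y is the direction in which the jaws open and shut, and the axes are right-handed (so a half turn about x gives the same grasp; the last joint's range is limited). The gripper opens to 85 mm and grips with 20 to 120 N. Pads are 22 mm wide; open, the fingers measure 114 mm over their backs; the gripper's body (76 mm by 85 mm) begins 54 mm behind the grasp point. The pads swing forward as they close: fully open they stand 13 mm farther back than shut.
Start: joints at [1.198, 0.615, -0.013, 1.423, 0.008, 1.103, -0.04], TCP at [0.22, -0.611, 0.204] pointing down, gripper open.
Joint ranges: [-3.12, 3.12], [-0.3, 2.06], [-1.34, 1.32], [0.26, 2.42], [-1.36, 4.5], [0.01, 1.98], [-2.84, 2.84]. Speed limits (rad/s): [2.79, 2.79, 3.14, 3.14, 3.14, 3.14, 3.14].

INTERFACE

Orientations are given as [roll, pitch, yaw] about the fixed x, y, z axes, in that order (R = Rz(yaw) Ry(pitch) Rx(roll)).
In Python, from rig import r gives the robot as it stands. The module is installed in compiled form; this text tells all that it offers.
- The arm moves only by the shell command python3 -m creep 'ROWS' [OPENING] [FORCE]. ROWS is JSON, a list of rows, each a list of 6 numbers: the shift along the tool's x, y, z in mm, then the turn, a rotation vector about the tool's x, y, z in degrees. In form: [[x, y, z, rx, ry, rz], ...]. A call has 1 to 20 rows; each row shifts and turns the pose as measured when the row begins, along the tool's axes as they then stand; what a row does not reach is not made up. A row lasts 1/12 s, in which the tool goes at most 41.7 mm and 7.16 degrees, less where a joint would pass 70% of its speed; a pose out of reach is approached as far as the arm can. A call with a gripper value outside its range is refused whole. OPENING is the closure in counts, from 0 (fully open) to 255 (shut), set as the call begins (- or left out, the last holds). The fingers move at their own pace and stop on an object; FORCE is the grip in N (left out, the last holds). Time passes only in rows, so rows that do not move let the fingers close. It gives the time, the measured TCP pose, the force and the opening at its end, in the units of the state.
- r.get_state(): the state, without advancing time (a new reading comes with each control period).
- r.camera(name): name is "side" or "top"; returns a dict with "image" (400x640x3 uint8, red, green, blue), "fx", "fy", "cx", "cy" (pixels), "k1" (the pictures are not rectified: a ray, as slopes to the right and down, at radius r is drawn at 1 + k1 r^2 times it, then the intrinsics apply), "rvec" (rotation vector, rad) and "tvec" (3), from world to camera coordinates, as OpenCV has them. Camera axes: x right, y down, z forward; pixel columns grow to the right and rows downward; lengths in m; the calibration is good to about 2 mm. A picture is of the moment at which its call begins. There is no depth.
- r.finish_job(): hands the job in, once; it reports no verdict.
The state is a dict: "clock": time; "joint_pos": joint angles; "qd": joint speeds; "effort": joint torques, N m; "eef_pos": TCP position; "eef_rot": TCP orientation; "ft_force": force on the tool from outside, world axes, zero at the start; "moment": the same for the moment, N m; "grip_width": finger opening in m.
Only numpy, scipy, OpenCV 4.12 (cv2) and the standard library are available. Lean on these libraries where they do the work, as an engineer would, in place of code of your own. Each camera call takes 0.05 s, during which the arm holds its last target.

TASK

The three small steel specimens with test dents in their tops (one square, one round, one hexagonal) are spent: with the closed fingers, sweep all three across the bench into the open front of the sheet-metal scrap pan, right inside past its sloping lip. Slide them gently along the surface, never lifting or flicking them, and leave everything else on the bench (resin mount, big reference block, spare anvil, microscope, caliper, indenter case) standing where it is.

Things in the scene. Friction and masses are not known exactly. Their poses are not given: they have to be found in the camera images.
- pan: Scrap pan of bright folded sheet metal, screwed to the bench: 226 mm wide, 175 mm deep, open at the front and on top. Origin: middle of the front edge, at bench height; x points from the open front straight into the pan, y along its width, z up. From x = 0 to 15 mm the floor is a smooth lip sloping up from bench height; behind it the floor is flat, 2.5 mm above the bench.
- pan_floor (a point): Middle of the pan's flat floor (95 mm in from the front edge), axes as the pan's. Inner face of the back wall 77 mm further in, wall 48 mm high; inner faces of the side walls 110 mm to either side, 3 mm thick, 16 mm high at the front rising to 48 mm at the back. A screw flange 19 mm wide and 2.5 mm thick lies outside each side wall.
- square_specimen: Spent specimen: saw-cut steel block 30 x 30 mm, 16 mm high, about 0.11 kg, three tiny dark dents in its top, lying flat and loose on the bench. Origin at the centre of its underside, z up, x and y along its sides.
- round_specimen: Spent specimen: steel slug 32 mm in diameter, 16 mm high, about 0.10 kg, three tiny dark dents in its top, lying flat and loose on the bench. Origin at the centre of its underside, z up.
- hex_specimen: Spent specimen: slice of hexagonal steel bar, 30 mm across the flats (35 mm over the corners), 16 mm high, about 0.10 kg, three tiny dark dents in its top, lying flat and loose on the bench. Origin at the centre of its underside, z up.
- resin_mount: Not to be moved: white resin cylinder 31 mm in diameter, 24 mm high, with a small steel face set in its top, loose, light, among the specimens. Origin at the centre of its underside.
- reference_block: Not to be moved: round steel hardness reference block 64 mm in diameter, 15 mm high, loose, among the specimens. Origin at the centre of its underside.
- spare_anvil: Not to be moved: bright steel anvil, a disc 58 mm in diameter and 14 mm high with an upright stem 19 mm in diameter, 44 mm high in all, loose, among the specimens. Origin at the centre of its underside.
- reading_microscope: Not to be moved: black upright measuring microscope, foot 52 mm in diameter, 146 mm high, loose, off to the robot's left. Origin at the centre of its underside.
- caliper: Not to be moved: caliper lying flat, 235 mm long (its x axis), jaws reach 58 mm to its -y side, up to 14 mm high, loose, off to the robot's left. Origin at the middle of its beam's underside.
- indenter_case: Not to be moved: small black case 75 x 115 mm, 38 mm high, loose, beyond the specimens as the robot sees it. Origin at the centre of its underside.
Not all that is in view belongs to the job. What is shaped like the hex_specimen but orange or turquoise is not meant. What is shaped like the square_specimen but purple is not meant.

How it is judged:
At the end, for the whole second after the job is handed in: All three specimens lie still on the pan's floor, their centres at least 30 mm in from the pan's front edge and between its walls, undersides less than 12 mm above the bench, and every bystander is within 15 mm of where it stood (x of square_specimen in the frame of pan between 0.03 and 0.17 m and y of square_specimen in the frame of pan between -0.108 and 0.108 m and height (world z) of each of square_specimen, round_specimen, hex_specimen below 0.012 m and linear speed of each of square_specimen, round_specimen, hex_specimen below 0.02 m/s and x of round_specimen in the frame of pan between 0.03 and 0.17 m and y of round_specimen in the frame of pan between -0.108 and 0.108 m and x of hex_specimen in the frame of pan between 0.03 and 0.17 m and y of hex_specimen in the frame of pan between -0.108 and 0.108 m and distance of each of resin_mount, reference_block, spare_anvil, reading_microscope, caliper, indenter_case from where it was at the start of the episode below 0.015 m); the robot touches nothing.
It fails at once if a spent specimen is lifted (its underside more than 20 mm above the bench) (height (world z) of any of square_specimen, round_specimen, hex_specimen above 0.02 m).
It fails at once if a spent specimen is flicked (faster than 0.6 m/s) (linear speed of any of square_specimen, round_specimen, hex_specimen above 0.6 m/s).
It fails at once if a bystander is shifted more than 15 mm or knocked over (distance of any of resin_mount, reference_block, spare_anvil, reading_microscope, caliper, indenter_case from where it was at the start of the episode above 0.015 m or angle between any of resin_mount, reference_block, spare_anvil, reading_microscope, caliper, indenter_case's own z axis and vertical above 0.3 rad).
It also fails if it takes over 67 s, if anything falls off the work surface, if the arm or the gripper's body presses on something with over 40 N, if the wrist force passes 120 N, or if a joint passes its speed limit or range.

## Working session

There is one attempt and no reset: what is moved stays moved. The work goes in short steps, Python scripts to look and compute and a shell command to move; the robot and the scene stay as the last step left them, time stands still between calls to the robot, and variables do not carry over. Pictures are saved under pics/ and viewed, and the job is handed in when it is done.

```bash
mkdir -p pics; cat > h.py <<'E'
import numpy as np, cv2
from rig import r
def snap(n,tag):
    c=r.camera(n); cv2.imwrite(f"pics/{tag}.png",cv2.cvtColor(c["image"],cv2.COLOR_RGB2BGR))
    import pickle; pickle.dump(c,open(f"pics/{tag}.pkl","wb")); return c
def load(tag):
    import pickle; return pickle.load(open(f"pics/{tag}.pkl","rb"))
def px2w(c,u,v,z=0.0):
    d=np.array([(u-c["cx"])/c["fx"],(v-c["cy"])/c["fy"]]); s=d.copy()
    for _ in range(30): s=d/(1+c["k1"]*(s@s))
    R=cv2.Rodrigues(np.array(c["rvec"],float))[0]; t=np.array(c["tvec"],float).ravel()
    o=-R.T@t; ray=R.T@np.array([s[0],s[1],1.0]); return o+ray*(z-o[2])/ray[2]
def w2px(c,p):
    R=cv2.Rodrigues(np.array(c["rvec"],float))[0]; q=R@np.array(p,float)+np.array(c["tvec"],float).ravel()
    s=q[:2]/q[2]; s=s*(1+c["k1"]*(s@s)); return np.array([s[0]*c["fx"]+c["cx"],s[1]*c["fy"]+c["cy"]])
E
python3 - <<'E'
from h import *
for n in("top","side"):
    c=snap(n,n+"0"); print(n,c["fx"],c["cx"],c["cy"],c["k1"],c["rvec"],c["tvec"])
print(r.get_state())
E
```

```text
top 471.1485637931654 319.27887271362465 198.96213825091905 0.021693848190334975 [ 2.14120346 -2.16662618  0.16509458] [0.07992426 0.57429018 1.17484404]
side 396.05991298403353 321.20678410917685 200.9001806233638 -0.0797110509090694 [ 2.30080195 -0.72862044  0.27058198] [-0.42509306  0.31894626  0.75211229]
{'clock': 0.1, 'joint_pos': array([ 1.19852218,  0.61582171, -0.0126438 ,  1.42473856,  0.00810133,
        1.10340314, -0.04038937]), 'qd': array([-1.55865973e-03, -2.43136693e-03,  1.04827696e-04, -3.72141889e-03,
       -4.40827606e-04,  7.31428136e-05, -3.48483291e-04]), 'effort': array([ 8.87605947e-04, -4.70386469e+01,  2.60222275e-01, -1.71572238e+01,
        1.01759360e-02,  5.84686160e-03,  4.63413031e-06]), 'eef_pos': array([ 0.22007141, -0.61081432,  0.20315452]), 'eef_rot': array([-1.56461442,  1.56847544,  1.92285138]), 'ft_force': array([ 0.3722662 , -0.62789866, -0.42948743]), 'moment': array([-0.02239281,  0.04754047, -0.03282607]), 'grip_width': 0.08555366253506493}
```

View pics/top0.png

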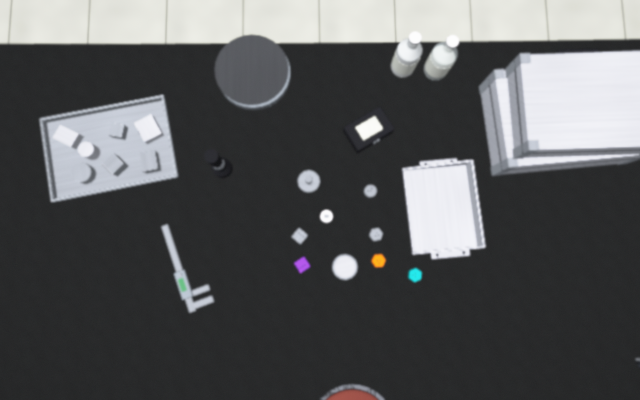

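View pics/side0.png

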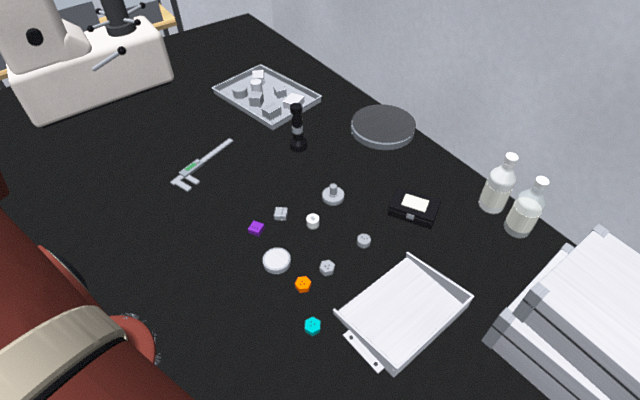

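The top view shows the anvil at (308,181), round specimen (370,191), resin mount (326,216), square (299,236), hex (376,234), reference block (344,267) and case (369,130). The pan is at about (404–484, 160–258), with its open front facing left in the image. Next I'll measure positions from masks.

```bash
python3 - <<'E'
from h import *
c=load("top0"); im=c["image"]; g=cv2.cvtColor(im,cv2.COLOR_RGB2GRAY)
m=((g>75)|((im.max(2).astype(int)-im.min(2))>80)).astype(np.uint8)
n,l,s,ce=cv2.connectedComponentsWithStats(m)
for i in range(1,n):
    x,y,w,h,a=s[i]
    if a>40 and 150<x<520 and 100<y<320:
        u,v=ce[i]; cn=cv2.findContours((l==i).astype(np.uint8),0,2)[0][0]; q=cv2.minAreaRect(cn)
        print(s[i],np.round(ce[i],1),np.round(px2w(c,u,v,.016),3),"rect",np.round(q[2],0),im[int(v),int(u)])
        if a>3000:
            ap=cv2.approxPolyDP(cn,3,True)[:,0]; print([(tuple(p),np.round(px2w(c,*p,0.0)[:2],3)) for p in ap])
z=cv2.resize(im[110:300,270:500],None,fx=3.4,fy=3.1,interpolation=cv2.INTER_CUBIC)
cv2.imwrite("pics/z0.png",cv2.cvtColor(z,cv2.COLOR_RGB2BGR))
c=load("side0");im=c["image"]
z=cv2.resize(im[160:390,230:490],None,fx=3,fy=2.6,interpolation=cv2.INTER_CUBIC)
cv2.imwrite("pics/z1.png",cv2.cvtColor(z,cv2.COLOR_RGB2BGR))
E
```

```text
[354 115  30  26 470] [368.7 127.6] [ 0.771 -0.062  0.016] rect 60.0 [250 250 248]
[ 401  157   86  103 7181] [443.3 207.9] [ 0.551 -0.253  0.016] rect 83.0 [238 238 244]
[((np.int32(473), np.int32(159)), array([ 0.685, -0.344])), ((np.int32(420), np.int32(160)), array([ 0.684, -0.201])), ((np.int32(417), np.int32(165)), array([ 0.67 , -0.192])), ((np.int32(401), np.int32(168)), array([ 0.663, -0.149])), ((np.int32(413), np.int32(255)), array([ 0.43 , -0.171])), ((np.int32(428), np.int32(253)), array([ 0.434, -0.211])), ((np.int32(431), np.int32(259)), array([ 0.419, -0.218])), ((np.int32(469), np.int32(256)), array([ 0.425, -0.318])), ((np.int32(471), np.int32(249)), array([ 0.444, -0.324])), ((np.int32(486), np.int32(246)), array([ 0.451, -0.364]))]
[297 169  24  24 458] [308.3 180.7] [0.628 0.101 0.016] rect 90.0 [191 196 206]
[363 184  15  14 165] [370.  190.5] [ 0.6   -0.061  0.016] rect 45.0 [182 187 196]
[319 209  15  15 180] [326.  215.9] [0.534 0.056 0.016] rect 90.0 [220 222 228]
[ 161  224   54   89 1291] [184.6 276.6] [0.382 0.42  0.016] rect 65.0 [183 193 204]
[291 227  17  18 191] [299.1 235.5] [0.483 0.126 0.016] rect 40.0 [195 201 211]
[369 227  15  15 174] [375.6 234. ] [ 0.485 -0.073  0.016] rect 90.0 [195 200 210]
[331 253  28  28 592] [344.4 266.6] [0.402 0.01  0.016] rect 63.0 [238 238 244]
[371 253  15  15 179] [378.2 260.3] [ 0.417 -0.077  0.016] rect 90.0 [252 174  34]
[294 257  16  16 169] [301.7 264.4] [0.409 0.12  0.016] rect 56.0 [180  89 235]
[408 267  15  16 174] [414.7 274.7] [ 0.379 -0.17   0.016] rect 45.0 [ 37 228 231]
```

View pics/z0.png

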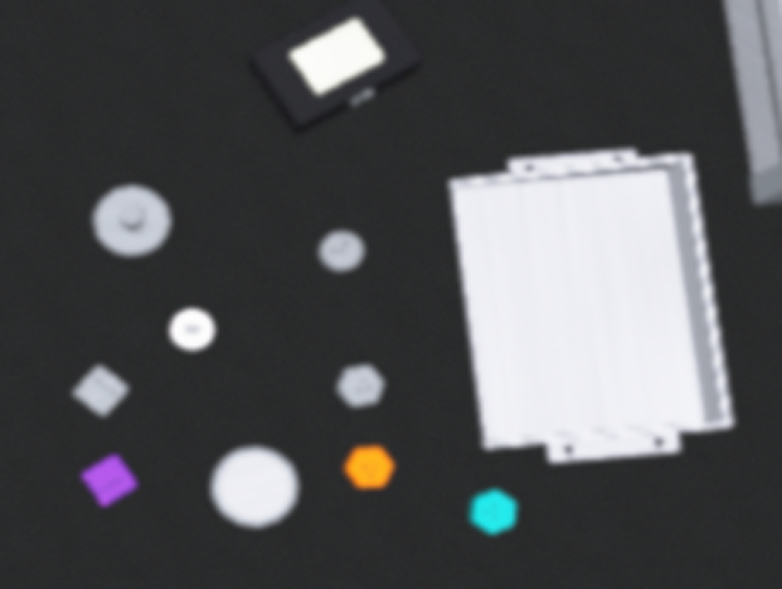

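View pics/z1.png

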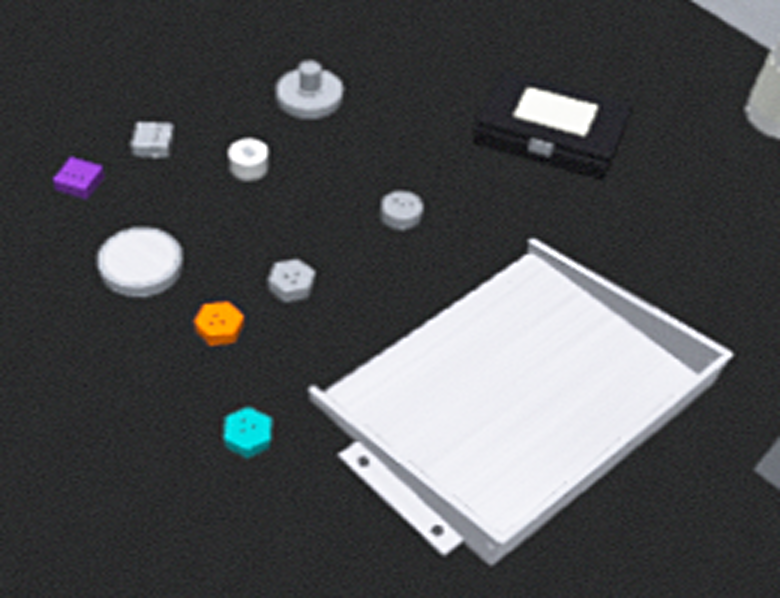

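```bash
cat >> h.py <<'E'
from scipy.spatial.transform import Rotation as Ro
def tool():
    s=r.get_state(); return np.array(s["eef_pos"]),Ro.from_euler("xyz",s["eef_rot"]).as_matrix(),s
def go(target,yawdeg=None):
    p,R,s=tool(); print("t",round(s["clock"],2),"pos",np.round(p*1000,1),"shift tool mm",np.round(R.T@(np.array(target)-p)*1000,1)); print(np.round(R,3))
    if yawdeg is not None: # desired tool z dir in world heading
        a=np.radians(yawdeg); z=np.array([np.cos(a),np.sin(a),0]); x=np.array([0,0,-1.]); D=np.column_stack([x,np.cross(z,x),z])
        print("rotvec deg",np.round(np.degrees(Ro.from_matrix(R.T@D).as_rotvec()),1))
E
python3 - <<'E'
from h import *
for y in (-84.6,95.4): go([0.482,-0.03,0.2],y)
E
```

```text
t 0.1 pos [ 220.1 -610.8  203.2] shift tool mm [   4.2 -457.6 -443.3]
[[-0.001  0.339 -0.941]
 [ 0.002 -0.941 -0.339]
 [-1.    -0.002  0.   ]]
rotvec deg [-75.6  -0.1   0.1]
t 0.1 pos [ 220.1 -610.8  203.2] shift tool mm [   4.2 -457.6 -443.3]
[[-0.001  0.339 -0.941]
 [ 0.002 -0.941 -0.339]
 [-1.    -0.002  0.   ]]
rotvec deg [1.044e+02 1.000e-01 1.000e-01]
```

```bash
python3 -m creep '[[0,-27,-26,0,0,0],[0,-27,-26,0,0,0],[0,-27,-26,0,0,0],[0,-27,-26,0,0,0],[0,-27,-26,0,0,0],[0,-27,-26,0,0,0],[0,-27,-26,0,0,0],[0,-27,-26,0,0,0],[0,-27,-26,0,0,0],[0,-27,-26,0,0,0],[0,-27,-26,0,0,0],[0,-27,-26,0,0,0],[0,-27,-26,0,0,0],[0,-27,-26,0,0,0],[0,-27,-26,0,0,0],[0,-27,-26,0,0,0],[0,-27,-26,0,0,0]]' 255 40
python3 -m creep '[[0,0,0,-7,0,0],[0,0,0,-7,0,0],[0,0,0,-7,0,0],[0,0,0,-7,0,0],[0,0,0,-7,0,0],[0,0,0,-7,0,0],[0,0,0,-7,0,0],[0,0,0,-7,0,0],[0,0,0,-7,0,0],[0,0,0,-7,0,0],[0,0,0,-6,0,0]]'
python3 - <<'E'
from h import *
go([0.482,-0.03,0.007],-84.6)
E
```

```text
clock: 1.52
eef_pos: [0.4842, -0.0128, 0.1942]
eef_rot: [-0.494, 1.556, 2.971]
ft_force: [0.8, -0.0, -0.0]
grip_width: 0.0003
clock: 2.43
eef_pos: [0.4842, 0.0045, 0.1905]
eef_rot: [-2.086, 1.548, 2.742]
ft_force: [-0.2, 0.0, 0.6]
grip_width: -0.0001
t 2.43 pos [484.2   4.5 190.5] shift tool mm [183.2  -2.5  36.1]
[[-0.021  0.993  0.115]
 [ 0.009  0.116 -0.993]
 [-1.    -0.02  -0.011]]
rotvec deg [ 1.2 -0.6  1.2]
```

```bash
python3 -m creep '[[16,-1,6,1,-1,1],[25,0,6,0,0,0],[25,-1,6,0,0,0],[25,0,6,0,0,0],[25,0,6,0,0,0],[25,0,4,0,0,0],[18,0,0,0,0,0],[10,0,0,0,0,0]]'
python3 - <<'E'
from h import *
go([0.482,-0.03,0.007],-84.6)
snap("top","t1");snap("side","s1")
E
```

```text
clock: 3.1
eef_pos: [0.4883, -0.0325, 0.0165]
eef_rot: [0.65, 1.562, -0.82]
ft_force: [0.4, -0.1, -0.0]
grip_width: -0.0001
t 3.1 pos [488.3 -32.5  16.5] shift tool mm [ 9.4 -6.1 -3.2]
[[ 0.006  0.995  0.1  ]
 [-0.006  0.1   -0.995]
 [-1.     0.005  0.007]]
rotvec deg [ 0.3  0.4 -0.3]
```

View pics/s1.png

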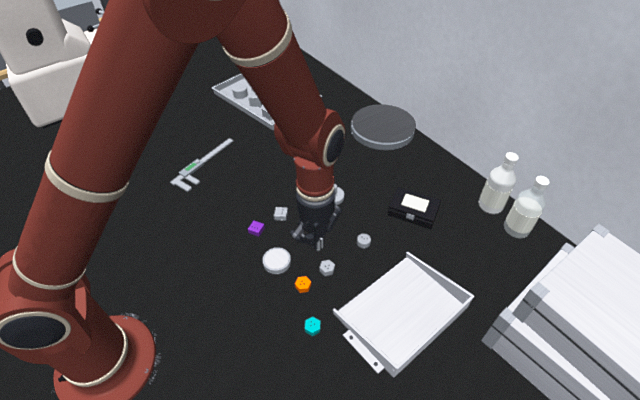

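View pics/t1.png

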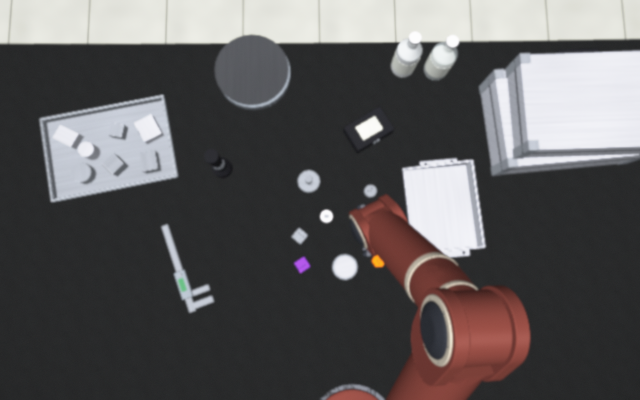

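```bash
python3 -m creep '[[5,-4,0,0,0,0],[4,-3,0,0,0,0],[2,-1,0,0,0,0],[0,0,8,0,0,0],[0,0,8,0,0,0],[0,0,8,0,0,0],[0,0,8,0,0,0],[0,0,8,0,0,0],[0,0,8,0,0,0],[0,0,8,0,0,0],[0,0,8,0,0,0],[0,0,8,0,0,0],[0,0,5,0,0,0],[0,0,0,0,0,0]]'
python3 - <<'E'
from h import *
go([0.482,-0.03,0.007],-84.6)
snap("top","t2");snap("side","s2")
c=load("s2");z=cv2.resize(c["image"][160:390,230:490],None,fx=3,fy=2.6); cv2.imwrite("pics/z2.png",z[:,:,::-1])
E
```

```text
clock: 4.37
eef_pos: [0.4908, -0.1212, 0.0094]
eef_rot: [0.875, 1.555, -0.6]
ft_force: [0.5, -0.2, -0.8]
grip_width: -0.0001
t 4.37 pos [ 490.8 -121.2    9.4] shift tool mm [  1.4  -0.  -91.6]
[[ 0.013  0.995  0.096]
 [-0.009  0.096 -0.995]
 [-1.     0.012  0.01 ]]
rotvec deg [ 0.1  0.6 -0.7]
```

View pics/z2.png

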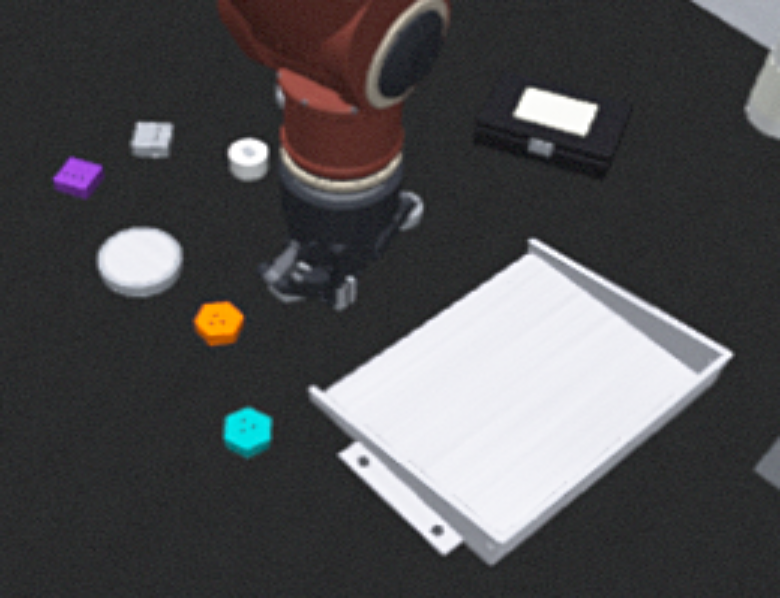

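```bash
python3 - <<'E'
from h import *
c=load("s2"); p=np.array([.4908,-.1212,.0094])
for q in (p,[.494,-.149,.016],[.485,-.073,.016],[.6,-.061,.016],[.547,-.160,0]): u=w2px(c,q); print(u,((u-[230,160])*[3,2.6]).round())
z=cv2.resize(c["image"][215:300,290:400],None,fx=7,fy=7,interpolation=cv2.INTER_CUBIC); cv2.imwrite("pics/z3.png",z[:,:,::-1])
c=load("t2");z=cv2.resize(c["image"][130:290,280:500],None,fx=3.5,fy=3.5,interpolation=cv2.INTER_CUBIC); cv2.imwrite("pics/z4.png",z[:,:,::-1])
E
```

```text
[342.502703   281.16526845] [338. 315.]
[351.57932319 287.95573783] [365. 333.]
[327.57170411 265.67964486] [293. 275.]
[364.20493139 238.43640024] [403. 204.]
[373.25700048 282.99989213] [430. 320.]
```

View pics/z3.png

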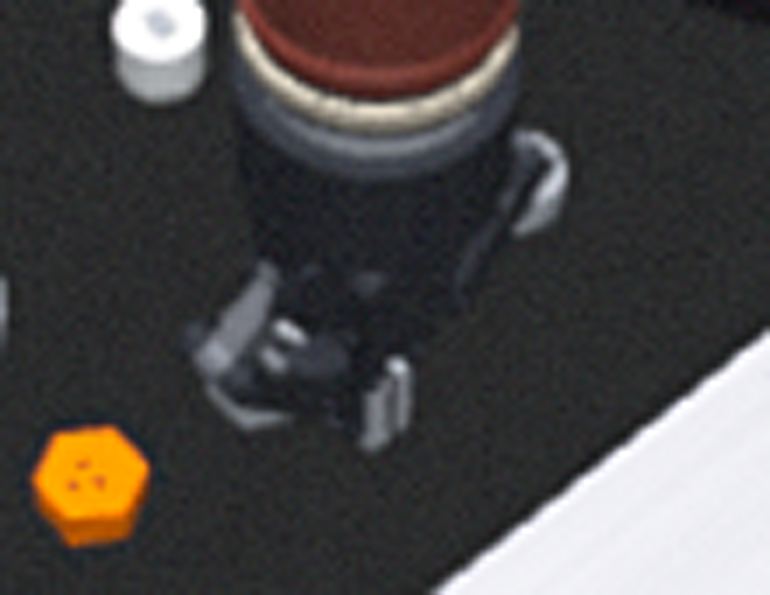

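View pics/z4.png

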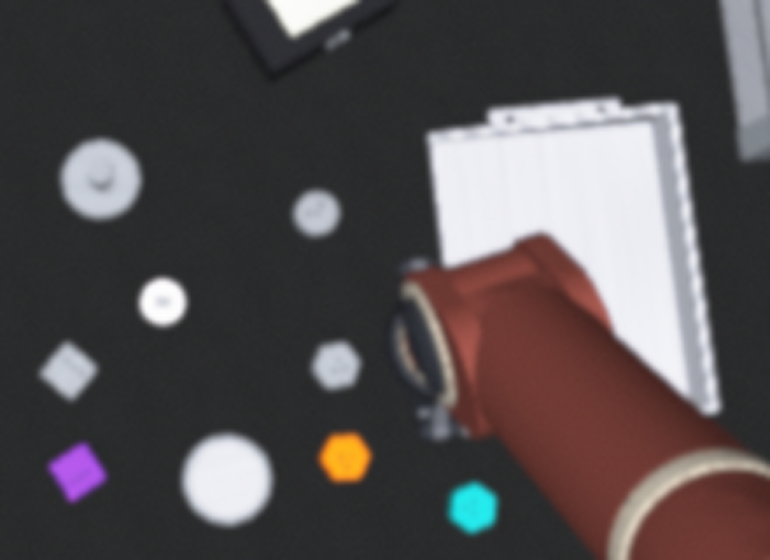

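```bash
python3 - <<'E'
from h import *
c=load("s2"); p=np.array([.4908,-.1212,.0094])
R=cv2.Rodrigues(np.array(c["rvec"],float))[0]; print("cam",-R.T@np.array(c["tvec"]))
for z in (0,.0094,.02,.03):
  for dx in(-.014,.014):
    for dy in (-.011,.011): u=w2px(c,[p[0]+dx,p[1]+dy,z]); print(z,dx,dy,((u-[290,215])*7).round())
for t in("t0","t2"):
  c=load("top0" if t=="t0" else t); im=c["image"].astype(int); g=im.mean(2); sub=g[224:244,366:386]>75
  yy,xx=np.nonzero(sub); print(t,xx.mean()+366,yy.mean()+224,len(xx))
E
```

```text
cam [ 0.19755199 -0.47434625  0.76424641]
0 -0.014 -0.011 [352. 527.]
0 -0.014 0.011 [310. 476.]
0 0.014 -0.011 [423. 481.]
0 0.014 0.011 [381. 432.]
0.0094 -0.014 -0.011 [353. 511.]
0.0094 -0.014 0.011 [311. 461.]
0.0094 0.014 -0.011 [424. 466.]
0.0094 0.014 0.011 [382. 416.]
0.02 -0.014 -0.011 [354. 493.]
0.02 -0.014 0.011 [311. 443.]
0.02 0.014 -0.011 [426. 448.]
0.02 0.014 0.011 [383. 398.]
0.03 -0.014 -0.011 [354. 476.]
0.03 -0.014 0.011 [312. 426.]
0.03 0.014 -0.011 [427. 430.]
0.03 0.014 0.011 [384. 381.]
t0 375.64942528735634 233.97701149425288 174
t2 375.64942528735634 233.97701149425288 174
```

```bash
python3 - <<'E'
from h import *
for t,(a,b,x,y) in {"s2":(215,310,290,400),"s1":(180,290,280,390)}.items():
    c=load(t);z=c["image"][a:b,x:y].astype(float); z=np.clip((z/255)**0.45*255,0,255).astype(np.uint8)
    z=cv2.resize(z,None,fx=6,fy=6,interpolation=cv2.INTER_CUBIC); cv2.imwrite(f"pics/g{t}.png",z[:,:,::-1])
E
```

```text
(no output)
```

View pics/gs2.png

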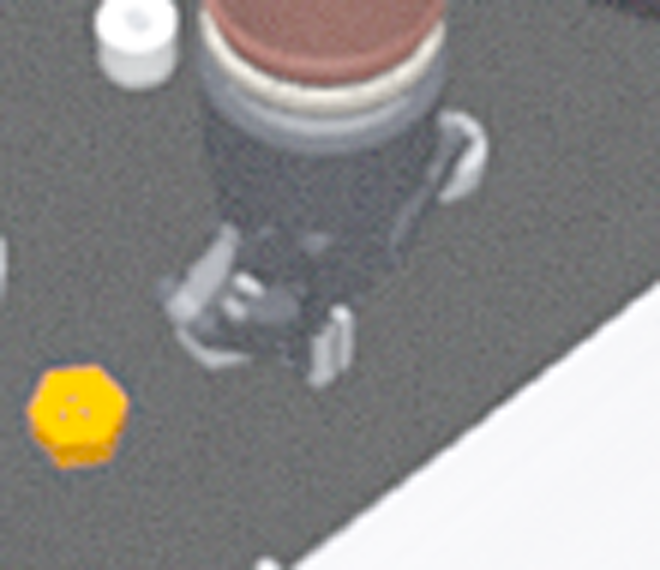

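View pics/gs1.png

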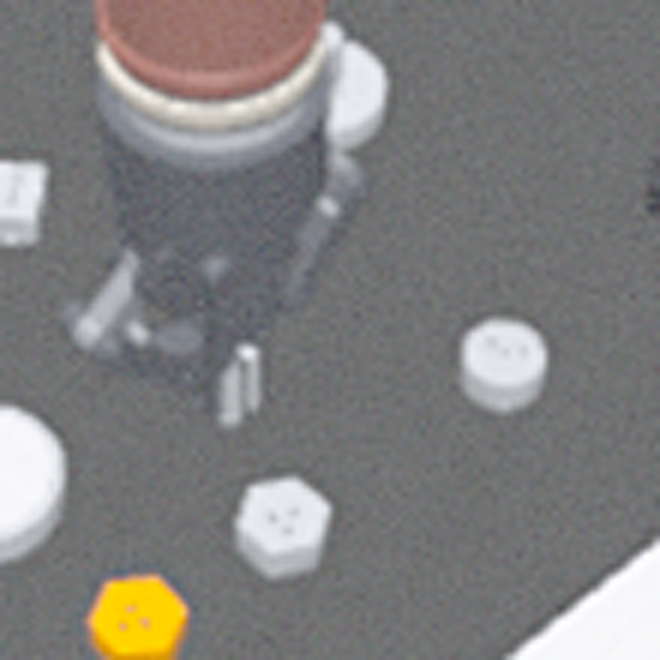

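The hex hasn't moved and the fingertips look higher in the side view than the reported TCP says, so they passed over it. I'll step down here on bare bench and watch the force to find the true height.

```bash
python3 -m creep '[[3,0,0,0,0,0],[2,0,0,0,0,0],[0,0,0,0,0,0]]'
python3 -m creep '[[3,0,0,0,0,0],[2,0,0,0,0,0],[0,0,0,0,0,0]]'
python3 - <<'E'
from h import *
go([0.482,-0.03,0.007],-84.6)
for t,p in (("s1",[.4883,-.0325,.0165]),("s2",[.4908,-.1212,.0094])):
    for z in(0,.01,.02,.03): print(t,z,w2px(load(t),[p[0],p[1],p[2]+z]).round(1))
E
```

```text
clock: 4.72
eef_pos: [0.4908, -0.1175, 0.004]
eef_rot: [1.019, 1.556, -0.451]
ft_force: [-0.8, -0.1, 0.1]
grip_width: -0.0002
clock: 4.97
eef_pos: [0.4909, -0.116, -0.0017]
eef_rot: [1.051, 1.557, -0.416]
ft_force: [-0.5, -0.1, 0.3]
grip_width: -0.0001
t 4.97 pos [ 490.9 -116.    -1.7] shift tool mm [ -9.3   0.2 -86.4]
[[ 0.013  0.995  0.103]
 [-0.006  0.103 -0.995]
 [-1.     0.012  0.007]]
rotvec deg [ 0.5  0.4 -0.7]
s1 0 [318.5 252.7]
s1 0.01 [318.4 250.2]
s1 0.02 [318.4 247.6]
s1 0.03 [318.3 245. ]
s2 0 [342.5 281.2]
s2 0.01 [342.6 278.7]
s2 0.02 [342.8 276.3]
s2 0.03 [342.9 273.8]
```

```bash
for i in 1 ; do python3 -m creep '[[2,0,0,0,0,0],[2,0,0,0,0,0],[0,0,0,0,0,0]]'; done
python3 -m creep '[[2,0,0,0,0,0],[0,0,0,0,0,0]]'
python3 -m creep '[[2,0,0,0,0,0],[0,0,0,0,0,0]]'
python3 - <<'E'
from h import *
go([0.482,-0.03,0.007],-84.6)
c=snap("side","s3");z=c["image"][215:310,290:400].astype(float); z=np.clip((z/255)**0.45*255,0,255).astype(np.uint8)
z=cv2.resize(z,None,fx=6,fy=6,interpolation=cv2.INTER_CUBIC); cv2.imwrite(f"pics/gs3.png",z[:,:,::-1])
E
```

```text
clock: 5.22
eef_pos: [0.4909, -0.1155, -0.0063]
eef_rot: [1.055, 1.557, -0.411]
ft_force: [0.2, -0.2, -0.6]
grip_width: -0.0003
clock: 5.38
eef_pos: [0.4909, -0.1155, -0.0085]
eef_rot: [1.054, 1.557, -0.412]
ft_force: [-0.1, 0.4, -0.2]
grip_width: 0.0003
clock: 5.55
eef_pos: [0.491, -0.1157, -0.0107]
eef_rot: [1.052, 1.557, -0.415]
ft_force: [-0.8, 0.7, 0.3]
grip_width: 0.0002
t 5.55 pos [ 491.  -115.7  -10.7] shift tool mm [-18.3   0.2 -86. ]
[[ 0.012  0.994  0.104]
 [-0.005  0.104 -0.995]
 [-1.     0.012  0.007]]
rotvec deg [ 0.6  0.4 -0.7]
```

View pics/gs3.png

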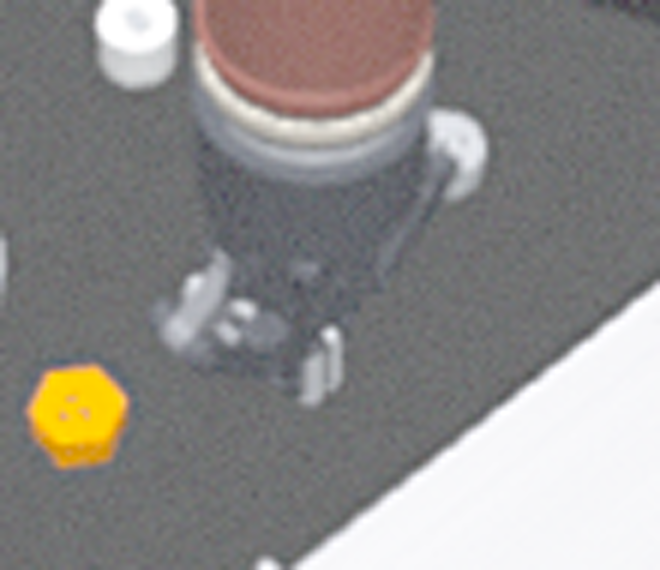

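```bash
python3 -m creep '[[2,0,0,0,0,0],[0,0,0,0,0,0]]'
python3 -m creep '[[2,0,0,0,0,0],[0,0,0,0,0,0]]'
python3 -m creep '[[2,0,0,0,0,0],[0,0,0,0,0,0]]'|grep -E "pos|force"
```

```text
clock: 5.77
eef_pos: [0.4912, -0.1158, -0.0126]
eef_rot: [1.062, 1.557, -0.405]
ft_force: [-0.2, 0.2, -0.7]
grip_width: 0.0003
clock: 5.93
eef_pos: [0.4913, -0.1158, -0.0148]
eef_rot: [1.062, 1.557, -0.404]
ft_force: [0.7, 0.6, 0.6]
grip_width: -0.0001
eef_pos: [0.4914, -0.1159, -0.017]
ft_force: [0.9, 0.6, -0.5]
```

```bash
for n in 1; do python3 -m creep '[[2,0,0,0,0,0],[0,0,0,0,0,0]]'|grep -E "pos|force"; done
python3 -m creep '[[2,0,0,0,0,0],[0,0,0,0,0,0]]'|grep -E "pos|force"
python3 - <<'E'
from h import *
c=snap("side","s4");z=c["image"][215:310,290:400].astype(float); z=np.clip((z/255)**0.45*255,0,255).astype(np.uint8)
z=cv2.resize(z,None,fx=6,fy=6,interpolation=cv2.INTER_CUBIC); cv2.imwrite(f"pics/gs4.png",z[:,:,::-1])
print(((w2px(c,tool()[0])-[290,215])*6).round())
E
```

```text
eef_pos: [0.4914, -0.1159, -0.0192]
ft_force: [0.2, -0.3, 0.4]
eef_pos: [0.4915, -0.1159, -0.0215]
ft_force: [0.1, 0.5, 0.1]
[306. 429.]
```

View pics/gs4.png

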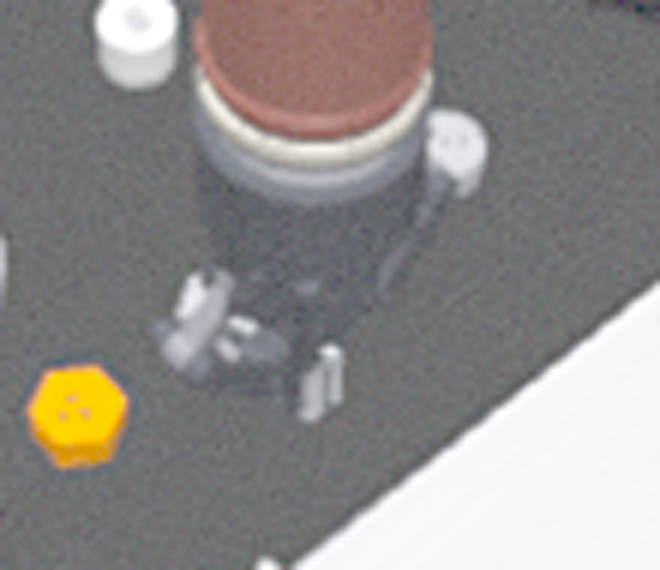

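```bash
python3 -m creep '[[2,0,0,0,0,0],[0,0,0,0,0,0]]'|grep -E "pos|force"
python3 -m creep '[[2,0,0,0,0,0],[0,0,0,0,0,0]]'|grep -E "pos|force"
python3 -m creep '[[1.5,0,0,0,0,0],[0,0,0,0,0,0]]'|grep -E "pos|force"
python3 -m creep '[[1.5,0,0,0,0,0],[0,0,0,0,0,0]]'|grep -E "pos|force"
```

```text
eef_pos: [0.4917, -0.1159, -0.0234]
ft_force: [-0.0, -0.7, -0.8]
eef_pos: [0.4918, -0.1159, -0.0256]
ft_force: [-0.1, 0.6, -0.5]
eef_pos: [0.492, -0.116, -0.0269]
ft_force: [-1.1, -0.3, 0.8]
eef_pos: [0.4922, -0.116, -0.0264]
ft_force: [0.2, 0.8, -1.1]
```

```bash
python3 -m creep '[[1.5,0,0,0,0,0],[0,0,0,0,0,0]]'|grep -E "pos|force"
python3 - <<'E'
from h import *
p,R,s=tool();print(s)
c=snap("side","s5");z=c["image"][215:310,290:400].astype(float); z=np.clip((z/255)**0.45*255,0,255).astype(np.uint8)
z=cv2.resize(z,None,fx=6,fy=6,interpolation=cv2.INTER_CUBIC); cv2.imwrite(f"pics/gs5.png",z[:,:,::-1])
E
```

```text
eef_pos: [0.4927, -0.116, -0.0267]
ft_force: [0.4, 0.2, 1.0]
{'clock': 7.3167, 'joint_pos': array([ 0.36402613,  0.76707228, -0.2723264 ,  2.04462293,  0.54227873,
        0.38129592, -0.23635995]), 'qd': array([ 0.0014199 , -0.00470512, -0.00109588, -0.00017168, -0.0025347 ,
       -0.00387277,  0.00261658]), 'effort': array([-9.43238440e-03, -4.20135927e+01, -2.75681421e+00, -6.54885292e+00,
        1.76933367e-02, -4.83804193e-03, -5.29093144e-03]), 'eef_pos': array([ 0.49272922, -0.11600884, -0.02667663]), 'eef_rot': array([ 0.99643972,  1.55242549, -0.46979044]), 'ft_force': array([0.37861108, 0.22597735, 1.01806136]), 'moment': array([0.03365291, 0.00341958, 0.03140102]), 'grip_width': -0.000279864594522123}
```

View pics/gs5.png

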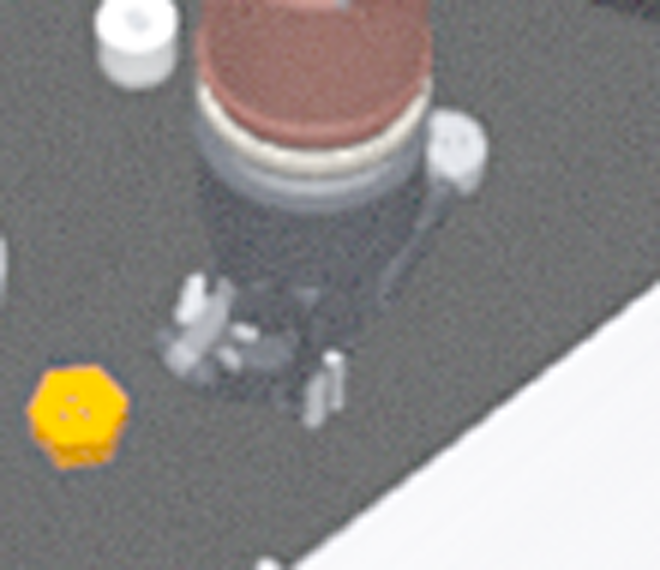

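```bash
python3 - <<'E'
from h import *
c=load("s5")
for p in ((313,427),(335,408),(324,418)): print(px2w(c,290+p[0]/6,215+p[1]/6,0), px2w(c,290+p[0]/6,215+p[1]/6,0.01))
E
python3 -m creep '[[-2,0,0,0,0,0],[0,0,0,0,0,0]]'|grep -E "pos|force"
python3 -c "
from h import *
print(tool()[2]['effort'].round(2))"
```

```text
[ 0.48623335 -0.12651707  0.        ] [ 0.48245601 -0.13106834  0.01      ]
[ 4.97640211e-01 -1.24808176e-01 -1.11022302e-16] [ 0.49371362 -0.12938181  0.01      ]
[ 0.49179328 -0.12583264  0.        ] [ 0.48794319 -0.13039287  0.01      ]
eef_pos: [0.4927, -0.1159, -0.0252]
ft_force: [-0.6, 0.0, -0.3]
[ 3.000e-02 -4.179e+01 -2.750e+00 -6.470e+00  1.000e-02  0.000e+00
  1.000e-02]
```

The image cast onto z=0 puts the finger front about 10 mm ahead of the TCP, so the tips are on the bench while the reading says z ≈ −26 mm. The height reading is therefore about 26 mm too low, while x and y agree. I'll use a reported z of about −18 mm for pushing.

```bash
python3 -m creep '[[-20,0,0,0,0,0],[-20,0,0,0,0,0],[-5,0,-10,0,0,0],[0,0,-20,0,0,0],[0,0,-20,0,0,0],[0,0,-20,0,0,0],[0,0,-14,0,0,0],[0,0,0,0,0,0]]'|grep -E "pos|rot|force"
python3 - <<'E'
from h import *
go([0.481,-0.030,-0.018],-84.6)
E
```

```text
eef_pos: [0.4814, -0.0269, 0.0171]
eef_rot: [1.137, 1.557, -0.334]
ft_force: [0.6, -0.1, 0.2]
t 8.2 pos [481.4 -26.9  17.1] shift tool mm [35.1 -1.2  2.9]
[[ 0.013  0.995  0.1  ]
 [-0.005  0.1   -0.995]
 [-1.     0.013  0.006]]
rotvec deg [ 0.3  0.3 -0.7]
```

```bash
python3 -m creep '[[15,-1,0,0,0,0],[14,0,0,0,0,0],[5,0,0,0,0,0],[2,0,0,0,0,0],[0,0,0,0,0,0],[0,0,6,0,0,0],[0,0,7,0,0,0],[0,0,8,0,0,0],[0,0,8,0,0,0],[0,0,8,0,0,0],[0,0,8,0,0,0],[0,0,8,0,0,0],[0,0,8,0,0,0],[0,0,5,0,0,0],[0,0,0,0,0,0]]'
python3 - <<'E'
from h import *
go([0.481,-0.030,-0.018],-84.6)
c=snap("side","s6");snap("top","t6")
z=c["image"][200:330,270:410].astype(float); z=np.clip((z/255)**0.45*255,0,255).astype(np.uint8)
z=cv2.resize(z,None,fx=5,fy=4.5,interpolation=cv2.INTER_CUBIC); cv2.imwrite(f"pics/gs6.png",z[:,:,::-1])
E
```

```text
clock: 9.45
eef_pos: [0.4885, -0.1031, -0.0192]
eef_rot: [1.058, 1.554, -0.417]
ft_force: [-0.8, 1.2, 0.1]
grip_width: 0.0001
t 9.45 pos [ 488.5 -103.1  -19.2] shift tool mm [ -1.8  -0.5 -73.4]
[[ 0.015  0.995  0.096]
 [-0.007  0.096 -0.995]
 [-1.     0.014  0.008]]
rotvec deg [ 0.1  0.5 -0.8]
```

View pics/gs6.png

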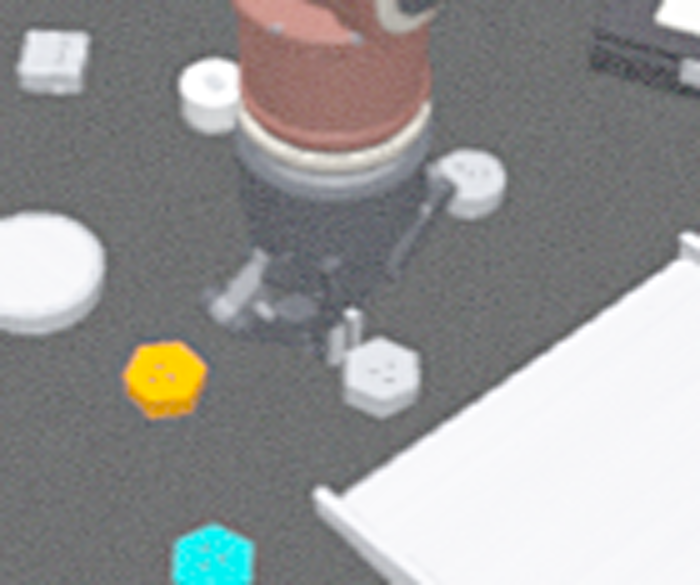

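```bash
python3 - <<'E'
from h import *
c=load("s6"); print(px2w(c,270+381/5,200+365/4.5,.016))
for q in ([.547,-.16,0],[.437,-.17,0.016],[.66,-.149,.016]): print(w2px(c,q))
# pan front corners in side view: tips at
print(px2w(c,270+318/5,200+495/4.5,.016),px2w(c,270+685/5,200+240/4.5,.016))
E
```

```text
[ 0.49486071 -0.12882994  0.016     ]
[373.25700048 282.99989213]
[335.93612985 309.26479447]
[408.46675423 251.12885113]
[ 0.43209023 -0.16856046  0.016     ] [ 0.65298028 -0.15157523  0.016     ]
```

```bash
python3 -m creep '[[-1,2,-3,0,0,0],[-1,3,0,0,0,0],[-1,1,5,0,0,0],[-1,0,7,0,0,0],[0,0,8,0,0,0],[0,0,8,0,0,0],[0,0,8,0,0,0],[0,0,8,0,0,0],[0,0,8,0,0,0],[0,0,8,0,0,0],[0,0,8,0,0,0],[0,0,8,0,0,0],[0,0,8,0,0,0],[0,0,8,0,0,0],[0,0,5,0,0,0],[0,0,0,0,0,0]]'
python3 - <<'E'
from h import *
go([0.481,-0.030,-0.018],-84.6)
c=snap("side","s7");snap("top","t7")
z=c["image"][200:360,280:480].astype(float); z=np.clip((z/255)**1*255,0,255).astype(np.uint8)
z=cv2.resize(z,None,fx=4,fy=3.6,interpolation=cv2.INTER_CUBIC); cv2.imwrite(f"pics/gs7.png",z[:,:,::-1])
E
```

```text
clock: 10.88
eef_pos: [0.5055, -0.2029, -0.0141]
eef_rot: [1.196, 1.555, -0.274]
ft_force: [1.0, 1.3, 0.0]
grip_width: -0.0
t 10.88 pos [ 505.5 -202.9  -14.1] shift tool mm [   2.7   -7.1 -174.5]
[[ 0.015  0.995  0.1  ]
 [-0.004  0.1   -0.995]
 [-1.     0.015  0.006]]
rotvec deg [ 0.3  0.3 -0.8]
```

View pics/gs7.png

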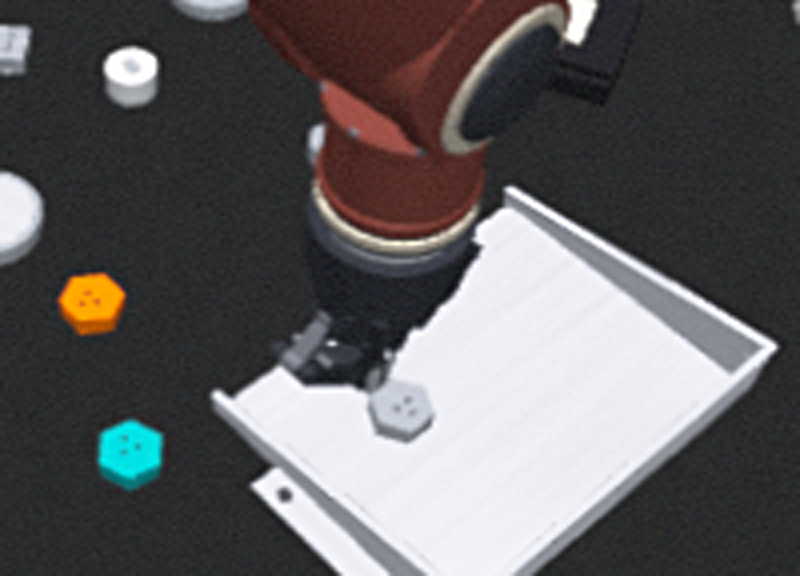

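```bash
python3 -m creep '[[0,0,4,0,0,0],[0,0,7,0,0,0],[0,0,8,0,0,0],[0,0,8,0,0,0],[0,0,8,0,0,0],[0,0,8,0,0,0],[0,0,8,0,0,0],[0,0,5,0,0,0],[0,0,0,0,0,0],[-5,0,-10,0,0,0],[-30,0,-5,0,0,0],[-30,0,0,0,0,0],[0,0,0,0,0,0]]'
python3 - <<'E'
from h import *
go([0.597,-0.015,0.03],-84.6)
c=snap("side","s8");snap("top","t8")
z=c["image"][200:360,280:480]
z=cv2.resize(z,None,fx=4,fy=3.6,interpolation=cv2.INTER_CUBIC); cv2.imwrite(f"pics/gs8.png",z[:,:,::-1])
E
```

```text
clock: 12.07
eef_pos: [0.5071, -0.2443, 0.0516]
eef_rot: [1.384, 1.562, -0.083]
ft_force: [0.1, 0.3, 0.4]
grip_width: 0.0001
t 12.07 pos [ 507.1 -244.3   51.6] shift tool mm [  22.2  113.  -218.7]
[[ 0.009  0.995  0.104]
 [-0.001  0.104 -0.995]
 [-1.     0.009  0.002]]
rotvec deg [ 0.6  0.1 -0.5]
```

View pics/gs8.png

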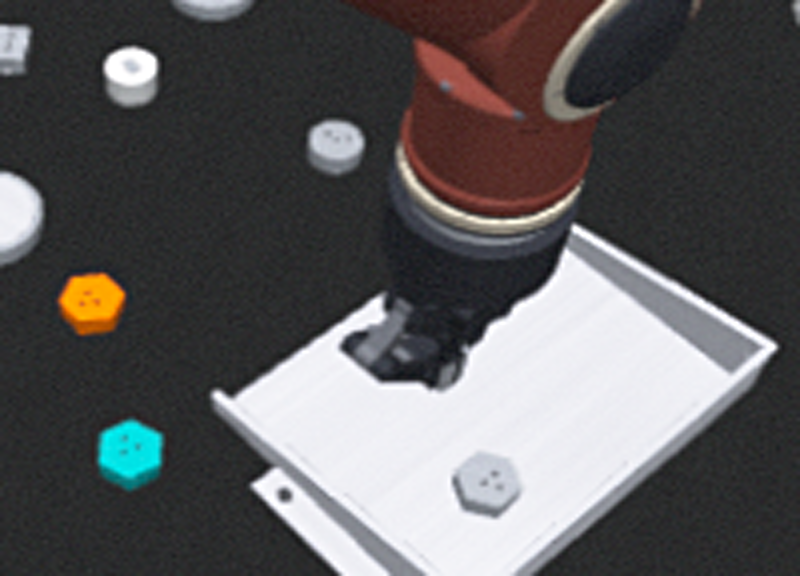

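The hex sits well inside the pan, at crop (487,483). Next is the round specimen.

```bash
python3 -m creep '[[0,14,-27,0,0,0],[0,14,-27,0,0,0],[0,14,-27,0,0,0],[0,14,-27,0,0,0],[0,14,-27,0,0,0],[0,14,-27,0,0,0],[0,14,-27,0,0,0],[0,13,-24,0,0,0],[0,0,0,0,0,0]]'
python3 - <<'E'
from h import *
go([0.597,-0.015,-0.018],-84.6)
E
```

```text
clock: 12.92
eef_pos: [0.5869, -0.0125, 0.0362]
eef_rot: [-1.638, 1.553, -3.111]
ft_force: [0.4, 1.4, -0.1]
grip_width: -0.0002
t 12.92 pos [586.9 -12.5  36.2] shift tool mm [54.  10.8  3.5]
[[-0.018  0.995  0.097]
 [-0.001  0.097 -0.995]
 [-1.    -0.018 -0.001]]
rotvec deg [ 0.2 -0.1  1. ]
```

```bash
python3 -m creep '[[20,6,0,0,0,1],[15,3,0,0,0,0],[12,1,0,0,0,0],[4,0,0,0,0,0],[0,0,0,0,0,0]]'
python3 - <<'E'
from h import *
go([0.5955,-0.0125,-0.018],-84.6)
c=snap("side","s9");snap("top","t9")
z=c["image"][170:290,300:440].astype(float); z=np.clip((z/255)**0.45*255,0,255).astype(np.uint8)
z=cv2.resize(z,None,fx=5,fy=5,interpolation=cv2.INTER_CUBIC); cv2.imwrite(f"pics/gs9.png",z[:,:,::-1])
p=tool()[0]; print([((w2px(c,[p[0],p[1]-.011,z])-[300,170])*5).round() for z in (0,.01,.02)])
E
```

```text
clock: 13.33
eef_pos: [0.5929, -0.0087, -0.022]
eef_rot: [-1.656, 1.561, -3.123]
ft_force: [-0.2, 0.0, 0.0]
grip_width: -0.0003
t 13.33 pos [592.9  -8.7 -22. ] shift tool mm [-4.   2.1  4. ]
[[-0.009  0.995  0.104]
 [-0.     0.104 -0.995]
 [-1.    -0.009 -0.001]]
rotvec deg [ 0.6 -0.   0.5]
[array([255., 314.]), array([256., 301.]), array([257., 288.])]
```

View pics/gs9.png

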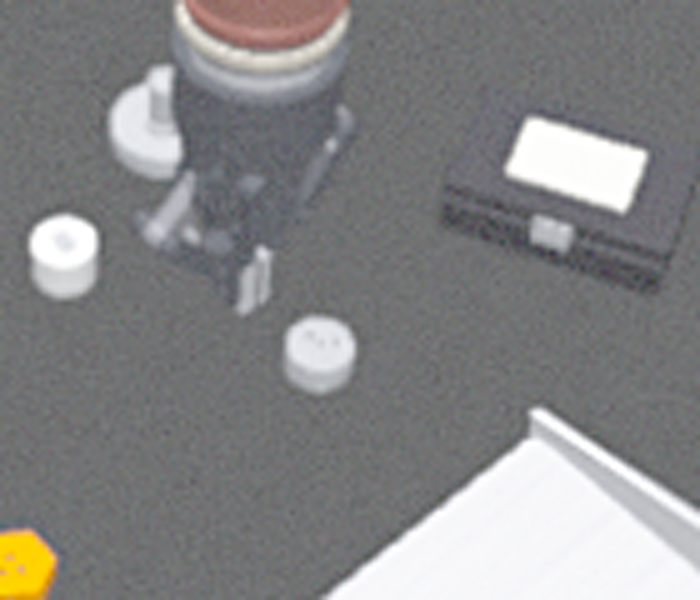

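```bash
python3 -m creep '[[-3,2,0,0,0,0],[-1,1,3,0,0,0],[0,0,5,0,0,0],[0,0,6,0,0,0],[0,0,6,0,0,0],[0,0,7,0,0,0],[0,0,7,0,0,0],[0,0,7,0,0,0],[0,0,7,0,0,0],[0,0,7,0,0,0],[0,0,7,0,0,0],[0,0,7,0,0,0],[0,0,7,0,0,0],[0,0,4,0,0,0],[0,0,0,0,0,0]]'
python3 - <<'E'
from h import *
go([0.597,-0.015,-0.018],-84.6)
c=snap("side","s10");snap("top","t10")
z=c["image"][190:330,300:460].astype(float); z=np.clip((z/255)**0.6*255,0,255).astype(np.uint8)
z=cv2.resize(z,None,fx=4,fy=4,interpolation=cv2.INTER_CUBIC); cv2.imwrite(f"pics/gs10.png",z[:,:,::-1])
E
```

```text
clock: 14.68
eef_pos: [0.6083, -0.0984, -0.0125]
eef_rot: [-2.98, 1.569, 1.831]
ft_force: [-0.4, 1.1, 0.9]
grip_width: 0.0001
t 14.68 pos [608.3 -98.4 -12.5] shift tool mm [  5.6  -3.1 -84.1]
[[-0.     0.995  0.098]
 [ 0.002  0.098 -0.995]
 [-1.    -0.    -0.002]]
rotvec deg [ 0.2 -0.1  0. ]
```

View pics/gs10.png

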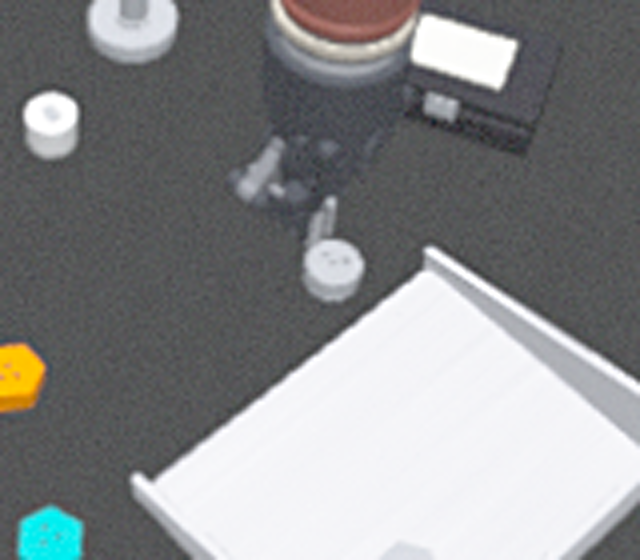

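```bash
python3 - <<'E'
from h import *
c=load("s10"); q=px2w(c,300+334/4,190+262/4,.016); p,R,s=tool(); print(q, (R.T@(q-p))*1000)
E
```

```text
[ 0.60506818 -0.12465582  0.016     ] [-28.56257517  -5.7611081   26.4975357 ]
```

```bash
python3 -m creep '[[0,0,-6,0,0,0],[3,-4,-3,0,0,0],[3,-3,0,0,0,0],[0,0,5,0,0,0],[0,0,6,0,0,0],[0,0,7,0,0,0],[0,0,7,0,0,0],[0,0,7,0,0,0],[0,0,7,0,0,0],[0,0,7,0,0,0],[0,0,7,0,0,0],[0,0,7,0,0,0],[0,0,4,0,0,0],[0,0,0,0,0,0]]'
python3 - <<'E'
from h import *
go([0.597,-0.015,-0.018],-84.6)
c=snap("side","s11");snap("top","t11")
z=c["image"][190:330,300:460].astype(float); z=np.clip((z/255)**1*255,0,255).astype(np.uint8)
z=cv2.resize(z,None,fx=4,fy=4,interpolation=cv2.INTER_CUBIC); cv2.imwrite(f"pics/gs11.png",z[:,:,::-1])
E
```

```text
clock: 15.95
eef_pos: [0.6066, -0.1567, -0.0192]
eef_rot: [-3.062, 1.567, 1.752]
ft_force: [0.3, 1.9, 0.4]
grip_width: 0.0002
t 15.95 pos [ 606.6 -156.7  -19.2] shift tool mm [  -0.7    4.9 -142. ]
[[-0.001  0.995  0.102]
 [ 0.003  0.102 -0.995]
 [-1.    -0.    -0.004]]
rotvec deg [ 0.4 -0.2  0. ]
```

View pics/gs11.png

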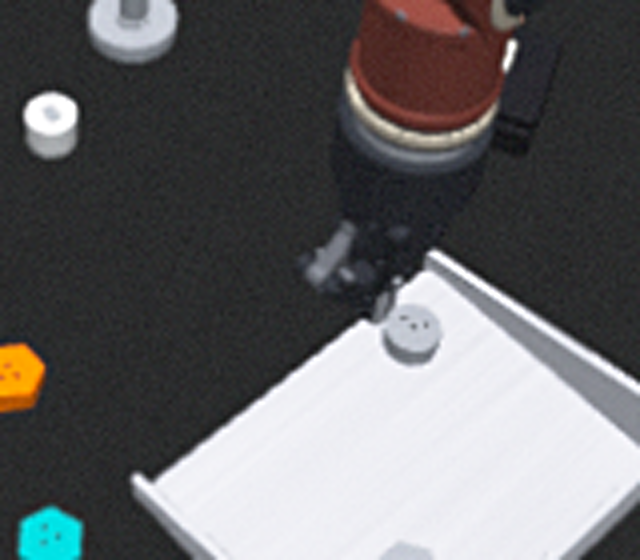

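```bash
python3 - <<'E'
from h import *
c=load("s11"); q=px2w(c,300+412/4,190+324/4,.018); p,R,s=tool(); print(q, (R.T@(q-p))*1000)
E
python3 -m creep '[[-2,0,3,0,0,0],[-1,0,6,0,0,0],[0,0,7,0,0,0],[0,0,7,0,0,0],[0,0,7,0,0,0],[0,0,7,0,0,0],[0,0,7,0,0,0],[0,0,7,0,0,0],[0,0,7,0,0,0],[0,0,7,0,0,0],[0,0,4,0,0,0],[0,0,0,0,0,0]]'
python3 - <<'E'
from h import *
go([0.597,-0.015,-0.018],-84.6)
c=snap("side","s12");snap("top","t12")
z=c["image"][190:330,300:460]
z=cv2.resize(z,None,fx=4,fy=4,interpolation=cv2.INTER_CUBIC); cv2.imwrite(f"pics/gs12.png",z[:,:,::-1])
E
```

```text
[ 0.61184414 -0.18229218  0.018     ] [-37.44537564   2.76931159  26.58293818]
clock: 17.05
eef_pos: [0.6126, -0.2335, -0.0175]
eef_rot: [-2.086, 1.566, 2.728]
ft_force: [-0.3, 0.8, 0.8]
grip_width: -0.0
t 17.05 pos [ 612.6 -233.5  -17.5] shift tool mm [   1.     6.8 -218.9]
[[-0.004  0.995  0.102]
 [ 0.002  0.102 -0.995]
 [-1.    -0.004 -0.002]]
rotvec deg [ 0.5 -0.1  0.2]
```

View pics/gs12.png

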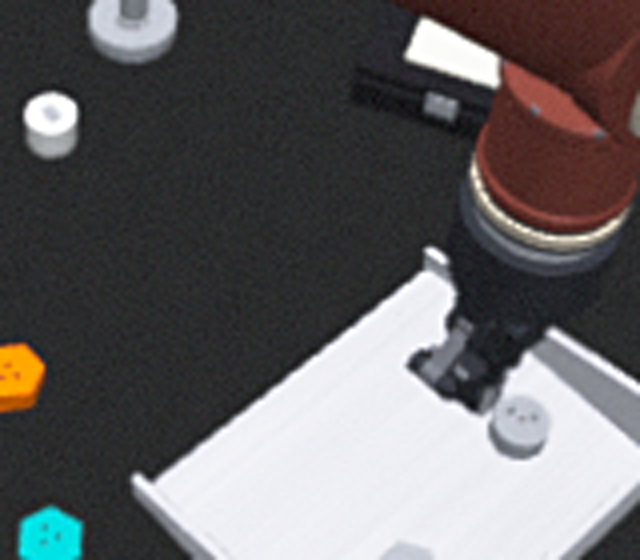

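```bash
python3 -m creep '[[0,0,-8,0,0,0],[-30,0,-5,0,0,0],[-30,0,0,0,0,0],[-10,0,0,0,0,0],[0,0,0,0,0,0]]'|grep eef
python3 - <<'E'
from h import *
go([0.475,0.172,0.05],-90)
E
```

```text
eef_pos: [0.6098, -0.2143, 0.0528]
eef_rot: [-2.109, 1.56, 2.712]
t 17.57 pos [ 609.8 -214.3   52.8] shift tool mm [   5.9  -92.2 -398.6]
[[-0.01   0.994  0.108]
 [ 0.005  0.108 -0.994]
 [-1.    -0.009 -0.006]]
rotvec deg [ 6.2 -0.3  0.6]
```

```bash
python3 -m creep '[[0,-7,-30,0,0,0],[0,-7,-30,0,0,0],[0,-7,-30,0,0,0],[0,-7,-30,0,0,0],[0,-7,-30,0,0,0],[0,-7,-30,0,0,0],[0,-7,-30,0,0,0],[0,-7,-30,0,0,0],[0,-7,-30,0,0,0],[0,-7,-30,0,0,0],[0,-7,-30,0,0,0],[0,-7,-30,0,0,0],[0,-5,-25,0,0,0],[0,0,0,6,0,0],[0,0,0,0,0,0]]'|grep eef
python3 - <<'E'
from h import *
go([0.475,0.172,0.0],-90)
snap("top","t13")
c=load("t13");z=c["image"][130:290,280:500];z=cv2.resize(z,None,fx=3.5,fy=3.5,interpolation=cv2.INTER_CUBIC); cv2.imwrite("pics/z13.png",z[:,:,::-1])
E
```

```text
eef_pos: [0.4649, 0.1769, 0.0413]
eef_rot: [-1.661, 1.547, 3.055]
t 18.82 pos [464.9 176.9  41.3] shift tool mm [41. 11.  5.]
[[-0.023  1.     0.003]
 [ 0.002  0.003 -1.   ]
 [-1.    -0.023 -0.002]]
rotvec deg [ 0.2 -0.1  1.3]
```

View pics/z13.png

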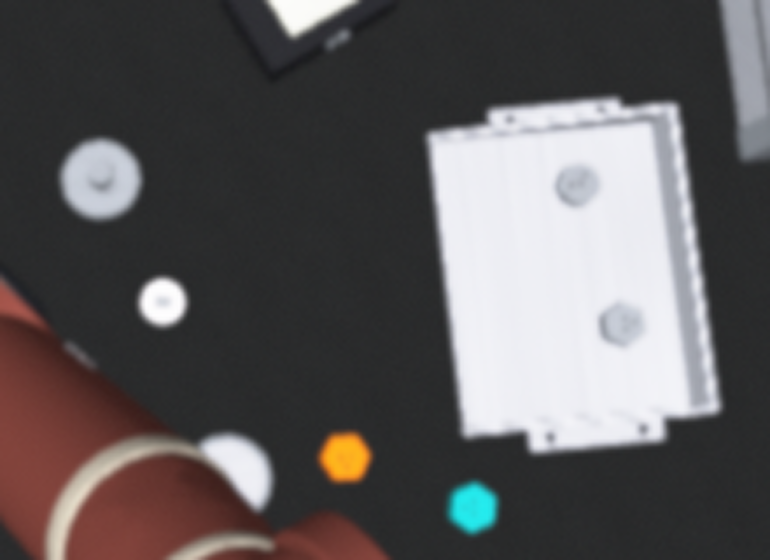

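```bash
python3 -m creep '[[15,8,0,0,0,1],[15,6,0,0,0,0],[15,2,0,0,0,0],[9,0,0,0,0,0],[4,0,0,0,0,0],[0,0,0,0,0,0]]'|grep eef
python3 - <<'E'
from h import *
go([0.48,0.172,-0.018],-90)
c=snap("side","s14")
z=c["image"][150:290,220:380].astype(float); z=np.clip((z/255)**0.5*255,0,255).astype(np.uint8)
z=cv2.resize(z,None,fx=4,fy=4,interpolation=cv2.INTER_CUBIC); cv2.imwrite(f"pics/gs14.png",z[:,:,::-1])
p=tool()[0]; print([((w2px(c,[p[0],p[1]-.011,z])-[220,150])*4).round() for z in (0,.01,.02)])
E
```

```text
eef_pos: [0.4811, 0.1726, -0.0212]
eef_rot: [-1.514, 1.564, -3.072]
t 19.37 pos [481.1 172.6 -21.2] shift tool mm [-3.2 -1.2  0.6]
[[-0.006  1.     0.013]
 [-0.     0.013 -1.   ]
 [-1.    -0.006  0.   ]]
rotvec deg [0.7 0.  0.4]
[array([215., 230.]), array([214., 220.]), array([212., 209.])]
```

View pics/gs14.png

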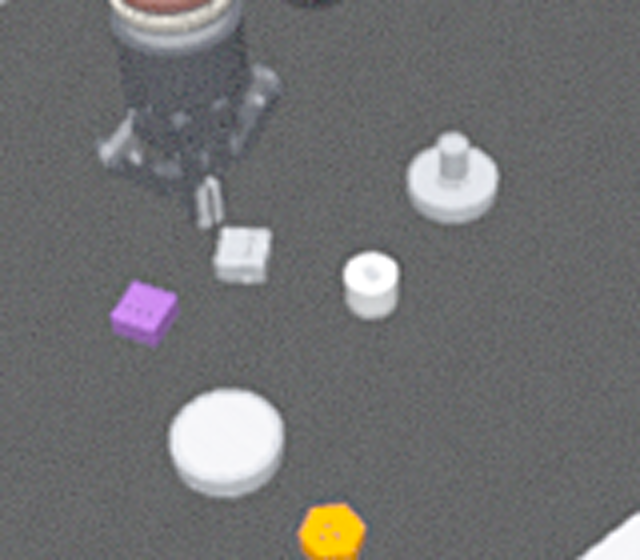

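Fingers are behind the square at the right height. I'll start pushing with a short step and then look.

```bash
python3 -m creep '[[-1,0,4,0,0,0],[-1,0,5,0,0,0],[0,0,6,0,0,0],[0,0,6,0,0,0],[0,0,6,0,0,0],[0,0,6,0,0,0],[0,0,6,0,0,0],[0,0,6,0,0,0],[0,0,3,0,0,0],[0,0,0,0,0,0]]'|grep eef
python3 - <<'E'
from h import *
go([0.48,0.172,-0.018],-90)
c=snap("side","s15")
z=c["image"][150:290,220:380].astype(float); z=np.clip((z/255)**0.6*255,0,255).astype(np.uint8)
z=cv2.resize(z,None,fx=4,fy=4,interpolation=cv2.INTER_CUBIC); cv2.imwrite(f"pics/gs15.png",z[:,:,::-1])
E
```

```text
eef_pos: [0.4837, 0.1187, -0.0156]
eef_rot: [-2.735, 1.569, 1.988]
t 20.25 pos [483.7 118.7 -15.6] shift tool mm [  2.5  -3.1 -53.4]
[[-0.001  1.     0.011]
 [ 0.002  0.011 -1.   ]
 [-1.    -0.001 -0.002]]
rotvec deg [ 0.6 -0.1  0. ]
```

View pics/gs15.png

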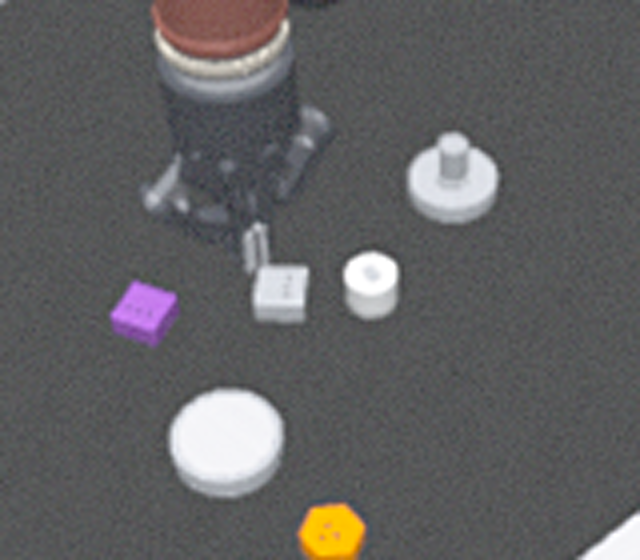

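```bash
python3 - <<'E'
from h import *
c=load("s15"); p,R,s=tool()
cs=[(262,266),(307,267),(304,300),(255,298)]
w=[px2w(c,220+u/4,150+v/4,.016) for u,v in cs]
for q in w: print(np.round(q*1000))
q=np.mean(w,0); print(q,(R.T@(q-p))*1000)
print(px2w(c,220+371/4,150+268/4,.024))
E
```

```text
[484. 105.  16.]
[506.  88.  16.]
[490.  67.  16.]
[467.  86.  16.]
[0.48683399 0.08671936 0.016     ] [-31.63656926   2.7449011   32.18344162]
[0.53449868 0.05896663 0.024     ]
```

```bash
python3 -m creep '[[1,-1,4,0,0,0],[1,-1,5,0,0,0],[0,-1,6,0,0,0],[0,-1,6,0,0,0],[0,-1,6,0,0,0],[0,0,6,0,0,0],[0,0,3,0,0,0],[0,0,0,0,0,0]]'|grep eef
cat > sq.py <<'E'
from h import *
import sys
t=sys.argv[1]; go([0.478,0.0,-0.018],-90)
c=snap("side",t); p,R,s=tool(); u=w2px(c,[p[0],p[1]-.03,.016]).astype(int); x0,y0=max(u[0]-80,0),max(u[1]-60,0); print("crop",x0,y0)
z=c["image"][y0:y0+120,x0:x0+160].astype(float); z=np.clip((z/255)**0.7*255,0,255).astype(np.uint8)
z=cv2.resize(z,None,fx=4,fy=4,interpolation=cv2.INTER_CUBIC); cv2.imwrite(f"pics/g{t}.png",z[:,:,::-1])
E
python3 sq.py s16
```

```text
eef_pos: [0.4793, 0.0849, -0.0168]
eef_rot: [2.817, 1.562, 1.263]
t 20.97 pos [479.3  84.9 -16.8] shift tool mm [ 0.4 -2.7 84.9]
[[ 0.003  1.     0.017]
 [ 0.009  0.017 -1.   ]
 [-1.     0.003 -0.009]]
rotvec deg [ 1.  -0.5 -0.2]
crop 214 170
```

View pics/gs16.png

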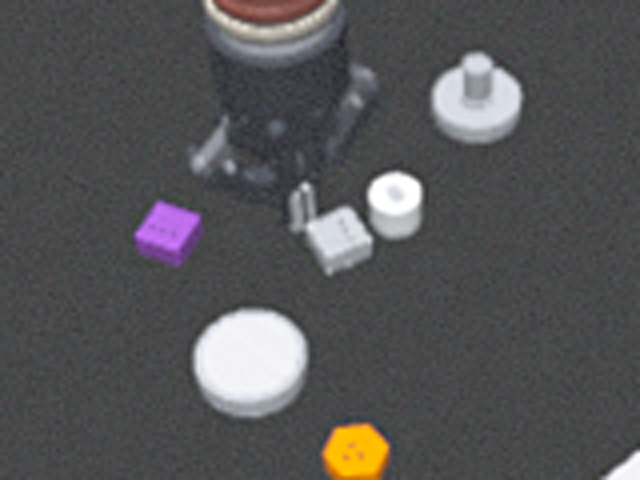

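```bash
python3 - <<'E'
from h import *
c=load("s16"); p,R,s=tool()
w=[px2w(c,214+u/4,170+v/4,.016) for u,v in [(307,224),(345,207),(372,238),(331,260)]]
for q in w: print(np.round(q*1000))
q=np.mean(w,0); print(q,(R.T@(q-p))*1000)
E
```

```text
[478.  72.  16.]
[505.  70.  16.]
[505.  40.  16.]
[475.  40.  16.]
[0.49073043 0.05548155 0.016     ] [-33.06649971  11.01926638  29.43873842]
```

```bash
python3 -m creep '[[0,0,-7,0,0,0],[1,5,-4,0,0,0],[0,5,0,0,0,0],[0,1,0,0,0,0],[0,0,5,0,0,0],[0,0,5,0,0,0],[0,0,6,0,0,0],[0,0,6,0,0,0],[0,0,6,0,0,0],[0,0,6,0,0,0],[0,0,3,0,0,0],[0,0,0,0,0,0]]'|grep eef
python3 sq.py s17
```

```text
eef_pos: [0.4919, 0.0535, -0.0191]
eef_rot: [2.906, 1.566, 1.35]
t 22.02 pos [491.9  53.5 -19.1] shift tool mm [ -1.4 -14.7  53.2]
[[ 0.001  1.     0.015]
 [ 0.005  0.014 -1.   ]
 [-1.     0.001 -0.005]]
rotvec deg [ 0.8 -0.3 -0.1]
crop 226 176
```

View pics/gs17.png

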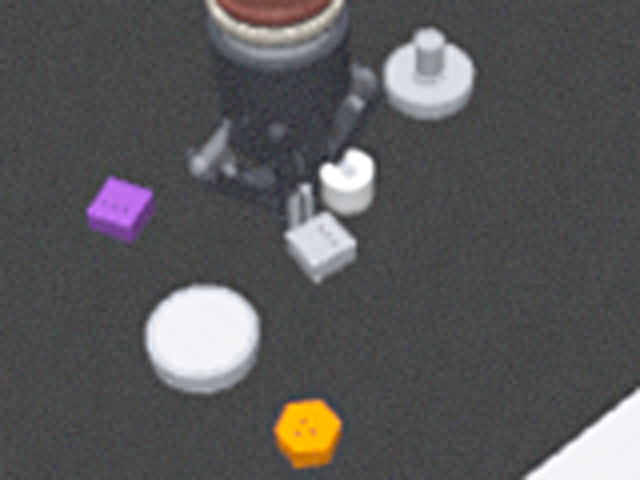

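```bash
python3 -m creep '[[0,0,4,0,0,0],[0,0,6,0,0,0],[0,0,7,0,0,0],[0,0,8,0,0,0],[0,0,8,0,0,0],[0,0,8,0,0,0],[0,0,8,0,0,0],[0,0,8,0,0,0],[0,0,8,0,0,0],[0,0,8,0,0,0],[0,0,8,0,0,0],[0,0,8,0,0,0],[0,0,8,0,0,0],[0,0,4,0,0,0],[0,0,0,0,0,0]]'|grep eef
python3 sq.py s18
```

```text
eef_pos: [0.4939, -0.0575, -0.0194]
eef_rot: [2.759, 1.564, 1.203]
t 23.32 pos [493.9 -57.5 -19.4] shift tool mm [ -1.1 -15.  -57.7]
[[ 0.002  1.     0.015]
 [ 0.006  0.015 -1.   ]
 [-1.     0.003 -0.006]]
rotvec deg [ 0.9 -0.4 -0.1]
crop 254 208
```

View pics/gs18.png

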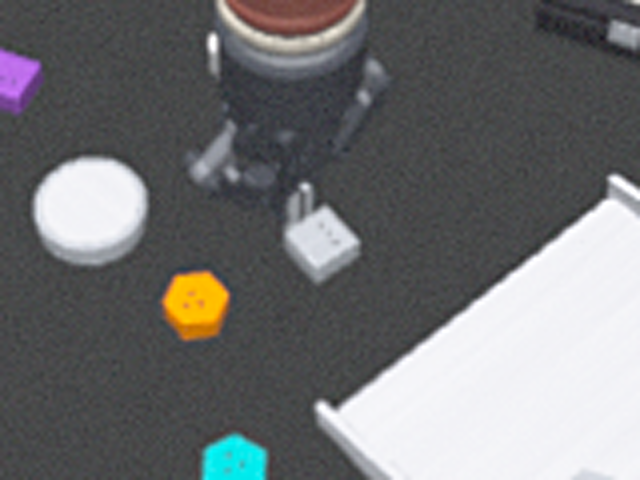

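```bash
python3 -m creep '[[0,0,4,0,0,0],[0,0,6,0,0,0],[-1,0,7,0,0,0],[-1,0,8,0,0,0],[-1,0,8,0,0,0],[0,0,8,0,0,0],[0,0,8,0,0,0],[0,0,8,0,0,0],[0,0,8,0,0,0],[0,0,8,0,0,0],[0,0,8,0,0,0],[0,0,8,0,0,0],[0,0,8,0,0,0],[0,0,4,0,0,0],[0,0,0,0,0,0]]'|grep eef
python3 sq.py s19
```

```text
eef_pos: [0.4938, -0.1701, -0.0176]
eef_rot: [-2.94, 1.565, 1.787]
t 24.62 pos [ 493.8 -170.1  -17.6] shift tool mm [   1.4  -13.4 -170.3]
[[-0.001  1.     0.015]
 [ 0.005  0.015 -1.   ]
 [-1.    -0.001 -0.005]]
rotvec deg [ 0.8 -0.3  0.1]
crop 286 245
```

View pics/gs19.png

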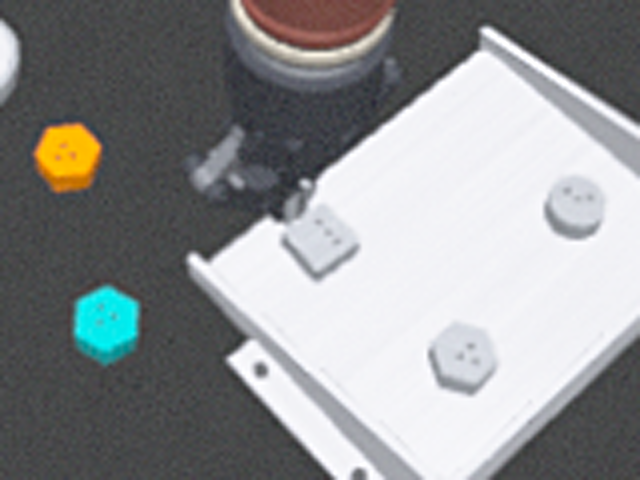

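```bash
python3 -m creep '[[-1,0,4,0,0,0],[0,0,7,0,0,0],[0,0,8,0,0,0],[0,0,8,0,0,0],[0,0,8,0,0,0],[0,0,4,0,0,0],[0,0,0,0,0,0],[0,0,-10,0,0,0],[0,0,-10,0,0,0],[-30,0,-5,0,0,0],[-35,0,0,0,0,0],[-35,0,0,0,0,0],[-30,0,-30,0,0,0],[0,0,-30,0,0,0],[0,0,-30,0,0,0],[0,0,-30,0,0,0],[0,0,-30,0,0,0],[0,0,0,0,0,0]]'|grep eef
python3 - <<'E'
from h import *
for n in("side","top"):snap(n,n+"20")
c=load("top20"); f=np.array([.546,-.160]); ex=np.array([.094,-.9956]); ey=np.array([.9956,.094])
im=c["image"]
z=cv2.resize(load("side20")["image"],(800,500),interpolation=cv2.INTER_CUBIC); cv2.imwrite("pics/z20.png",z[:,:,::-1])
z=im[110:300,270:500];z=cv2.resize(z,None,fx=3.4,fy=3.1,interpolation=cv2.INTER_CUBIC); cv2.imwrite("pics/z21.png",z[:,:,::-1])
E
```

```text
eef_pos: [0.4896, -0.0217, 0.1182]
eef_rot: [-2.905, 1.562, 1.831]
```

View pics/z20.png

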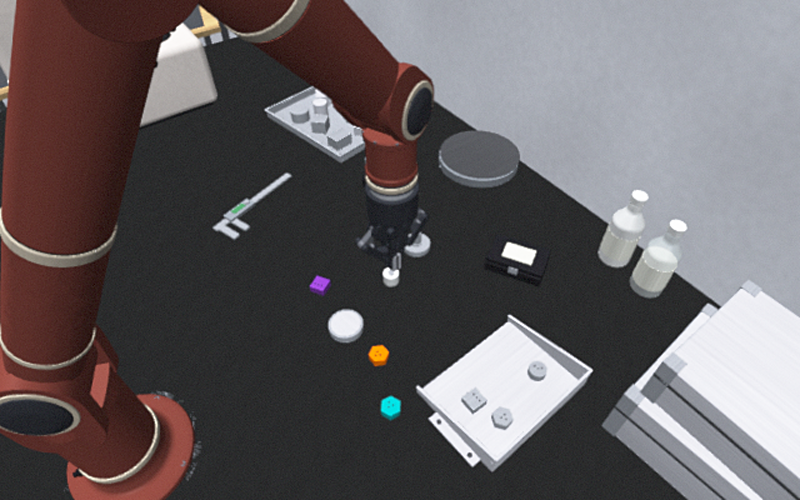

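View pics/z21.png

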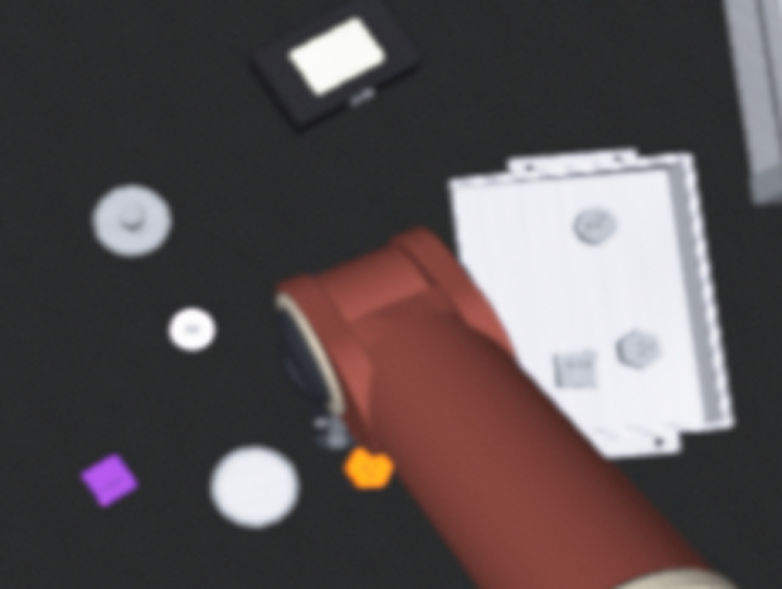

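```bash
python3 - <<'E'
from h import *
c=load("top20"); f=np.array([.546,-.160]); ex=np.array([.094,-.9956]); ey=np.array([.9956,.094])
for n,(u,v) in dict(round=(595,226),hex=(638,350),sq=(575,370)).items():
    q=px2w(c,270+u/3.4,110+v/3.1,.0185); print(n,q.round(3),"pan",(q[:2]-f)@ex,(q[:2]-f)@ey)
a=load("top0")["image"].astype(int);b=c["image"].astype(int)
for n,(u,v,h) in dict(anvil=(308,181,14),resin=(326,216,10),ref=(344,267,17),case=(369,130,26),micro=(219,164,16),cal=(188,268,50)).items():
    print(n,"max diff",abs(a-b)[v-h:v+h,u-h:u+h].max())
r.finish_job()
E
```

```text
round [ 0.617 -0.26   0.018] pan 0.10606688541541394 0.061749183074512534
hex [ 0.511 -0.287  0.018] pan 0.1236343235231719 -0.04665064813527216
sq [ 0.495 -0.238  0.018] pan 0.0731373411031447 -0.05826653435159069
anvil max diff 4
resin max diff 3
ref max diff 3
case max diff 3
micro max diff 4
cal max diff 4
the job is handed in; nothing more can be done
```

All three spent specimens are swept into the scrap pan, and the job was handed in at about 26 s of the 67 s allowed. It reports no verdict, so the result below rests on my own last pictures.

**Positions in the pan frame, measured from the last top view:**

| Specimen | In from the front edge | Sideways from the middle |
|---|---|---|
| Round | 106 mm | +62 mm |
| Hex | 124 mm | −47 mm |
| Square | 73 mm | −58 mm |

All three are well inside the limits. The arm was raised clear of everything before the hand-in.

**Bystanders:** the top view around all six of them matches the first picture to within image noise, so none has moved visibly.

**What disagreed:**
- **Height reading:** the reported tool height was about 26 mm too low in the working area. My first sweep therefore passed over the hex without moving it. I found the true bench level by stepping down on bare bench and checking the side picture.
- **Force sensor:** it read close to zero throughout, even at that bench contact, so I relied on the pictures instead.
- **Specimen speed:** I did not measure it. The pushes ran at about 0.1 m/s, well under the 0.6 m/s limit.

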